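# Index the sample changer to the photometer

### The arm

A 6-joint arm with a two-finger parallel gripper is mounted at the origin on the work surface. World frame = base frame: x ahead of the robot, y to its left, z up, the work surface at z = 0. Lengths are in m, angles in rad, forces in N, time in s.
With the tool pointing down it reaches from about 0.4 to 0.925 m from the base axis. Payload 12.5 kg.
Tool frame: the origin (TCP) lies at the very end of the fingers, on their centre line; the grasp point (between the pads) lies 19 mm behind it; z points along the fingers, x is the direction in which the jaws open and shut, and the axes are right-handed (so a half turn about z gives the same grasp; the last joint's range is limited). The gripper opens to 95 mm and grips with 3 to 60 N. Pads are 20 mm wide; open, the fingers measure 119 mm over their backs; the gripper's body (75 mm by 180 mm) begins 59 mm behind the grasp point.
Start: joints at [-1.277, 0.491, 1.559, -0, 1.092, -0.106], TCP at [0.243, -0.576, 0.215] pointing down, gripper open.
Joint ranges: [-3.1, 3.1], [-0.84, 2.19], [0.05, 2.79], [-1.13, 4.28], [0.06, 2.93], [-2.69, 2.69]. Speed limits (rad/s): [2.22, 2.22, 2.79, 3.14, 3.14, 3.14].

### API

Orientations are given as a rotation vector (axis times angle).
In Python, from workcell import sensors, vision, arm gives the robot as it stands. The module is installed in compiled form; this text tells all that it offers.
- The arm moves only by the tool jog_arm, never from a script. Its argument "commands" is a list of rows, each an object of numbers: "rx", "ry", "rz": the turn, a rotation vector about the tool's x, y, z scaled (see below); "x", "y", "z": the shift along the tool's x, y, z scaled (see below); "gripper": the opening, from 0 (shut) to 1 (fully open). In form: [{"rx": .., "ry": .., "rz": .., "x": .., "y": .., "z": .., "gripper": ..}, ...]. A call has 1 to 8 rows; each row is the pose to reach, as a shift and turn from the pose commanded when the call began, along the tool's axes at that moment; what a row does not reach only later rows make up. The controller multiplies each number of a shift by 0.2 m and each number of a turn by pi/2 rad. A row lasts 1/10 s, in which the tool goes at most 50 mm and 8.59 degrees, less where a joint would pass 70% of its speed; a pose out of reach is approached as far as the arm can. A call with a number of a shift or a turn outside -1 to 1 is refused whole. A call with a gripper value outside its range is refused whole. The fingers move at their own pace and stop on an object; "grip_force" is the grip in N (left out, the last holds). Time passes only in rows, so rows that repeat a pose let the fingers close. It gives the time, the measured TCP pose, the force and the opening at its end, in the units of the state.
- sensors.sense(): the state, without advancing time (a new reading comes with each control period).
- vision.capture(name): name is "scene" or "top" or "wrist"; returns a dict with "pixels" (384x512x3 uint8, red, green, blue), "depth" (384x512 float32, m along the optical axis (not along the pixel's ray), 0 where there is no reading), "fx", "fy", "cx", "cy" (pixels), "k1" (the pictures are not rectified: a ray, as slopes to the right and down, at radius r is drawn at 1 + k1 r^2 times it, then the intrinsics apply), "world_from_camera" (4x4, takes a point from camera to world coordinates); the wrist camera has in their place "mount" (4x4, takes a point from camera to tool coordinates, whose origin is the TCP and whose axes are the tool frame's). Camera axes: x right, y down, z forward; pixel columns grow to the right and rows downward; lengths in m; the calibration is good to about 2 mm. A picture is of the moment at which its call begins: read the wrist's pose just before it.
- arm.sign_off(): hands the job in, once; it reports no verdict.
Trained networks look in a picture, given as the dict that the camera call returned (one of the last four; its "shot" number tells which), for a name from the list of things; names that differ only in an ending like _2 or _b are one class to them, and where a whole thing is asked for, a point or a joint stands for the part that bears it (a point fixed in the world has none). Each returns a list of dicts, best first, with "conf" (0 to 1); they miss things now and then, are a little off and sometimes report something else, mostly with a low value. They report only what shows in the picture. A call takes as long as a camera call.
- vision.recognise(picture, query): "xyz" ([x, y, z] in m, in world coordinates, good to about 4 mm: the middle of the surface that is visible of it).
- vision.cut_out(picture, query): "pixels" (384x512 bool, what is visible of it).
The state is a dict: "clock": time; "joints": joint angles; "joint_velocities": joint speeds; "joint_torque": joint torques, N m; "tool_pos": TCP position; "tool_rot": TCP orientation; "wrist_force": force on the tool from outside, world axes, zero at the start; "moment": the same for the moment, N m; "finger_gap": opening from 0.0 (shut) to 1.0 (fully open).
Only numpy, scipy, OpenCV 4.12 (cv2) and the standard library are available. Lean on these libraries where they do the work, as an engineer would, in place of code of your own. Each camera call takes 0.05 s, during which the arm holds its last target. There are 200 camera calls.

### The job

Swing the sample beaker of the sample changer from the middle loading hole to the measuring station, which is the next index hole on the photometer's side: pull up the knob of the sprung index pin, turn the arm gently, and let the pin spring fully home in that station's hole. The station was adjusted by eye and its hole must be found by feel; never force the arm against a seated pin, and leave all other glassware and equipment where it stands.

Things in the scene. Friction and masses are not known exactly. Their poses are not given: they have to be found in the camera images.
- stand: Fixed base of the sample changer: white square block 250 x 250 mm, 34 mm high, black disc on it. Origin on the arm's pivot axis, at the table's surface; z up is the pivot axis. At swing_arm = 0 the knob lies along the stand's -x axis and the beaker along +x, each 100 mm from the pivot.
- loading_hole (a point): Mouth of the loading hole (10 mm square) where the pin starts, 52 mm above the table, in a metal index track 30 mm wide, centred 100 mm from the pivot. One such station hole lies on either side, 0.47 to 0.77 rad round the pivot from here: its outer track piece (top 51.5 mm high) was clamped by hand, the exact angle is not measured. The station holes can be seen from above.
- knob (a point): Centre of the pin's pull knob: black ribbed upright cylinder, 22 mm diameter, 28 mm high, centre 102 mm above the table when home, 100 mm from the pivot. Rigid with the 8 mm steel pin below, which slides upright through the arm (bar 24 mm wide, its top 69 mm above the table; an 18 mm barrel round the pin rises to 82 mm). Can be gripped from above on any two opposite sides.
- plunger (a joint): Height of the pin above its home position, m: 0 = fully home in a hole (tip 8 mm under the track's top), about 0.0075 = tip resting on top of the track, 0.015 = upper stop. A spring pushes it down: 3 N at 0, 4.4 N at 0.0075, 5.2 N at 0.012. Resting on the track with the knob free to move down, it drops by itself into a hole that the turning arm brings under it (1 mm play to either side).
- swing_arm (a joint): Angle of the arm about the upright pivot, rad, counter-clockwise seen from above positive, 0 = loading hole, stops at -0.86 and 0.86. Friction of about 0.12 N m (1.2 N at the knob; 3 to 5 N in all while the pin drags on the track); it stays where it is left.
- sample (a point): Centre of the glass sample beaker (50 mm diameter, 68 mm high, bottom 68 mm above the table) fixed in the ring at the other end of the arm, 100 mm from the pivot, opposite the knob; so the knob swings to the other side than the beaker.
- photometer: Fixed upright photometer head: white column, 70 mm diameter, black window band, black eyepiece on top, 156 mm high. Origin at the centre of its foot. It stands 205 mm from the pivot, beyond the beaker, at 0.62 rad to one side or the other; that side has the measuring station.
- wash_bottle_mid (a point): Wash bottle with a bent spout, 60 mm diameter, 160 mm high, loose, on the other side than the photometer (rinsing station). Point 70 mm above its foot.
- beaker_l_mid (a point): Loose beaker with a glass rod, 60 mm diameter, 85 mm high, beside the stand; its centre. Leave alone.
- beaker_s_mid (a point): Loose beaker, 52 mm diameter, 70 mm high, beside the stand; its centre. Leave alone.
- beaker_r_mid (a point): Loose beaker with a glass rod, 66 mm diameter, 90 mm high; its centre. Leave alone.
- cylinder_mid (a point): Loose measuring cylinder, foot 60 mm diameter, 27 mm tube, 160 mm high; its centre. Leave alone.
- rack_mid (a point): Loose green test-tube rack, 60 x 180 mm, tubes to 106 mm high; centre of the rack. Leave alone.

How it is judged:
By the outcome, as a careful person would: the job done as asked, in the order asked, and still so for the second after the job is handed in, with the robot touching nothing.
It also fails if it takes over 42 s, if anything falls off the work surface, if the arm or the gripper's body presses on something with over 40 N, if the wrist force passes 120 N, or if a joint passes its speed limit or range.

## Working session

There is one attempt and no reset: what is moved stays moved. The work goes in short steps, Python scripts to look and compute and a tool call to move; the robot and the scene stay as the last step left them, time stands still between calls to the robot, and variables do not carry over. Pictures are saved under pics/ and viewed, about 8 in all and at most 12, crops included, and the job is handed in when it is done.

Besides the shell and the picture viewer there is one more tool, called after "Request:" as name([rows], argument=value, ...), one row to a line, values as JSON. jog_arm: Moves the arm, as the interface text tells. Shifts and turns lie within -1 to 1; 1 stands for 0.2 m of shift or pi/2 rad of turn. Its arguments: {"type":"object","properties":{"commands":{"type":"array"},"grip_force":{"type":"number"}},"required":["commands"]}

```bash
mkdir -p pics; cat > h.py <<'E'
import numpy as np, cv2
from scipy.spatial.transform import Rotation as R
from workcell import sensors, vision, arm
def pts(p,s=None):
    W=p.get("world_from_camera")
    if W is None:
        T=np.eye(4);T[:3,:3]=R.from_rotvec(s["tool_rot"]).as_matrix();T[:3,3]=s["tool_pos"];W=T@np.array(p["mount"])
    W=np.array(W);K=np.array([[p["fx"],0,p["cx"]],[0,p["fy"],p["cy"]],[0,0,1.]])
    v,u=np.mgrid[:384,:512]
    n=cv2.undistortPoints(np.stack([u,v],-1).reshape(-1,1,2).astype(float),K,np.array([p["k1"],0,0,0.])).reshape(384,512,2)
    z=p["depth"][...,None]
    c=np.concatenate([n*z,z],-1)
    return c@W[:3,:3].T+W[:3,3]
def save(p,name): cv2.imwrite(f"pics/{name}.png",cv2.cvtColor(p["pixels"],cv2.COLOR_RGB2BGR))
E
python3 - <<'E'
from h import *
s=sensors.sense();print(s)
ims=[]
for c in["top","scene"]:
    p=vision.capture(c);ims.append(p["pixels"])
    P=pts(p);np.save(c+".npy",P);save(p,c)
    for q in["stand","knob","sample","photometer","loading_hole","wash_bottle_mid"]:
        r=vision.recognise(p,q);print(c,q,[(np.round(d["xyz"],3),round(d["conf"],2)) for d in r[:2]])
E
```

```text
{'clock': 0.0, 'joints': array([-1.27661265e+00,  4.91551920e-01,  1.55948492e+00,  1.43518997e-05,
        1.09167631e+00, -1.05607194e-01]), 'joint_velocities': array([-0.00279009,  0.00070899, -0.0011899 , -0.00114326,  0.00074793,
        0.00076213]), 'joint_torque': array([-7.83814467e-04, -6.12650299e+01, -2.58183038e+01,  6.92000147e-02,
        4.82342381e-02, -9.63497246e-05]), 'tool_pos': array([ 0.2432117 , -0.5754601 ,  0.21405428]), 'tool_rot': array([-2.61770191e+00,  1.73571045e+00,  1.34314519e-03]), 'wrist_force': array([-0.32997442, -0.32588333, -0.09763176]), 'moment': array([ 0.02476215, -0.04809978,  0.02625048]), 'finger_gap': 0.9982673237985209}
top stand [(array([ 0.74 , -0.065,  0.107]), 0.71), (array([ 0.553, -0.002,  0.038]), 0.58)]
top knob [(array([ 0.458, -0.029,  0.119]), 0.59)]
top sample [(array([0.6  , 0.004, 0.069]), 0.84)]
top photometer [(array([0.673, 0.151, 0.127]), 0.6)]
top loading_hole [(array([ 0.555, -0.001,  0.038]), 0.69)]
top wash_bottle_mid [(array([ 0.74 , -0.065,  0.108]), 0.86), (array([0.63 , 0.455, 0.065]), 0.49)]
scene stand [(array([0.565, 0.021, 0.042]), 0.92)]
scene knob [(array([ 0.465, -0.025,  0.118]), 0.62), (array([0.644, 0.474, 0.062]), 0.47)]
scene sample [(array([0.627, 0.008, 0.089]), 0.9)]
scene photometer [(array([0.697, 0.179, 0.114]), 0.88)]
scene loading_hole [(array([0.562, 0.02 , 0.041]), 0.6)]
scene wash_bottle_mid [(array([ 0.763, -0.054,  0.09 ]), 0.84), (array([0.626, 0.01 , 0.086]), 0.6)]
```

View pics/top.png

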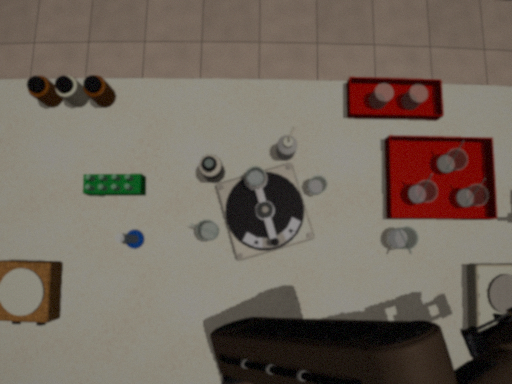

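View pics/scene.png

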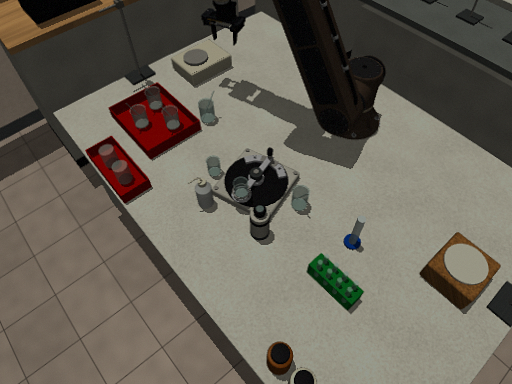

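The photometer is at image left (+y), top view px (210,167). The stand is at (265,210), the knob at (273,241) and the sample at (255,178). The beaker must therefore swing counter-clockwise (+). Next I'll get a closer wrist view.

```bash
cat >> h.py <<'E'
def cmd(pos,yaw):
    "shift/turn in command units to a tool-down pose with tool x at world yaw"
    s=sensors.sense();A=R.from_rotvec(s["tool_rot"])
    B=R.from_matrix(np.array([[np.cos(yaw),np.sin(yaw),0],[np.sin(yaw),-np.cos(yaw),0],[0,0,-1.]]))
    d=A.inv().apply(np.array(pos)-s["tool_pos"])/.2
    r=(A.inv()*B).as_rotvec()/(np.pi/2)
    print("xyz",np.round(d,4),"rxyz",np.round(r,4))
E
python3 - <<'E'
from h import *
s=sensors.sense();p=vision.capture("wrist");print(np.round(p["mount"],3),p["fx"],p["cx"],p["cy"])
P=np.load("top.npy")
# stand disc/knob/photometer geometry by heights
def c(lo,hi,cx,cy,r):
    m=(P[...,2]>lo)&(P[...,2]<hi)&(np.hypot(P[...,0]-cx,P[...,1]-cy)<r);print(m.sum(),np.round(P[m].mean(0),4) if m.any() else"")
c(.105,.13,.458,-.029,.03);c(.12,.18,.68,.16,.06);c(.06,.16,.555,0,.025)
cmd([.44,-.07,.33],-1.29)
E
```

```text
[[ 1.    -0.001  0.002  0.   ]
 [ 0.     0.961  0.278 -0.078]
 [-0.002 -0.278  0.961 -0.171]
 [ 0.     0.     0.     1.   ]] 320.8161938807973 257.54419741972345 190.02883891898796
48 [ 0.4611 -0.0278  0.1163]
413 [0.6781 0.1596 0.1393]
206 [ 0.5551 -0.0012  0.0873]
xyz [-1.9463 -1.8901 -0.5768] rxyz [-0.     -0.0001  0.0758]
```

Request:
jog_arm([
  {"x":-0.9,"y":-1,"z":-0.18,"gripper":0.6},
  {"x":-0.9,"y":-1,"z":-0.18,"gripper":0.6},
  {"x":-0.9,"y":-1,"z":-0.18,"gripper":0.6},
  {"x":-0.9,"y":-1,"z":-0.18,"gripper":0.6},
  {"x":-0.9,"y":-1,"z":-0.18,"gripper":0.6},
  {"x":-0.9,"y":-1,"z":-0.18,"gripper":0.6},
])

```text
invalid input at $.commands[0]: expected keys rx, ry, rz, x, y, z, gripper
```

```bash
python3 - <<'E'
from h import *
s=sensors.sense();print(s["clock"],s["tool_pos"],s["finger_gap"]);cmd([.50,-.045,.25],-1.29)
E
```

```text
0.75 [ 0.24331684 -0.57571041  0.21468872] 1.0032639649293758
xyz [-1.9447 -2.2151 -0.1768] rxyz [-0.     -0.0001  0.0758]
```

Request:
jog_arm([
  {"rx":0,"ry":0,"rz":0,"x":-0.95,"y":-1,"z":-0.18,"gripper":0.6},
  {"rx":0,"ry":0,"rz":0,"x":-0.95,"y":-1,"z":-0.18,"gripper":0.6},
  {"rx":0,"ry":0,"rz":0,"x":-0.95,"y":-1,"z":-0.18,"gripper":0.6},
  {"rx":0,"ry":0,"rz":0,"x":-0.95,"y":-1,"z":-0.18,"gripper":0.6},
  {"rx":0,"ry":0,"rz":0,"x":-0.95,"y":-1,"z":-0.18,"gripper":0.6},
  {"rx":0,"ry":0,"rz":0,"x":-0.95,"y":-1,"z":-0.18,"gripper":0.6},
])

```text
clock: 1.35
tool_pos: [0.3543, -0.32, 0.2514]
tool_rot: [-2.619, 1.734, -0.001]
wrist_force: [0.2, -0.0, 0.3]
finger_gap: 0.609
```

Request:
jog_arm([
  {"rx":0,"ry":0,"rz":0.076,"x":-0.99,"y":-1,"z":0,"gripper":0.6},
  {"rx":0,"ry":0,"rz":0.076,"x":-0.99,"y":-1,"z":0,"gripper":0.6},
  {"rx":0,"ry":0,"rz":0.076,"x":-0.99,"y":-1,"z":0,"gripper":0.6},
  {"rx":0,"ry":0,"rz":0.076,"x":-0.99,"y":-1,"z":0,"gripper":0.6},
  {"rx":0,"ry":0,"rz":0.076,"x":-0.99,"y":-1,"z":0,"gripper":0.6},
  {"rx":0,"ry":0,"rz":0.076,"x":-0.99,"y":-1,"z":0,"gripper":0.6},
  {"rx":0,"ry":0,"rz":0.076,"x":-0.99,"y":-1,"z":0,"gripper":0.6},
])

```text
clock: 2.05
tool_pos: [0.4616, -0.0597, 0.2507]
tool_rot: [-2.513, 1.884, -0.001]
wrist_force: [-0.1, 0.6, 0.1]
finger_gap: 0.597
```

```bash
python3 - <<'E'
from h import *
s=sensors.sense();print(s["clock"],s["tool_pos"],s["finger_gap"]);cmd([.50,-.045,.25],-1.29)
p=vision.capture("wrist");P=pts(p,s);np.save("w.npy",P);np.save("wi.npy",p["pixels"])
for q in["knob","loading_hole","swing_arm"]:
    print(q,[(np.round(d["xyz"],4),round(d["conf"],2)) for d in vision.recognise(p,q)[:2]])
cv2.imwrite("pics/w1.png",cv2.resize(p["pixels"][...,::-1],(800,600),interpolation=cv2.INTER_CUBIC))
E
```

```text
2.05 [ 0.46157219 -0.05967459  0.25074727] 0.5968686553955919
xyz [-0.0165 -0.205   0.0039] rxyz [-0.0004  0.      0.0023]
knob [(array([ 0.4658, -0.03  ,  0.1177]), 0.87)]
loading_hole [(array([ 0.5418, -0.0097,  0.0426]), 0.6)]
swing_arm [(array([ 0.5436, -0.0092,  0.0739]), 0.64)]
```

View pics/w1.png

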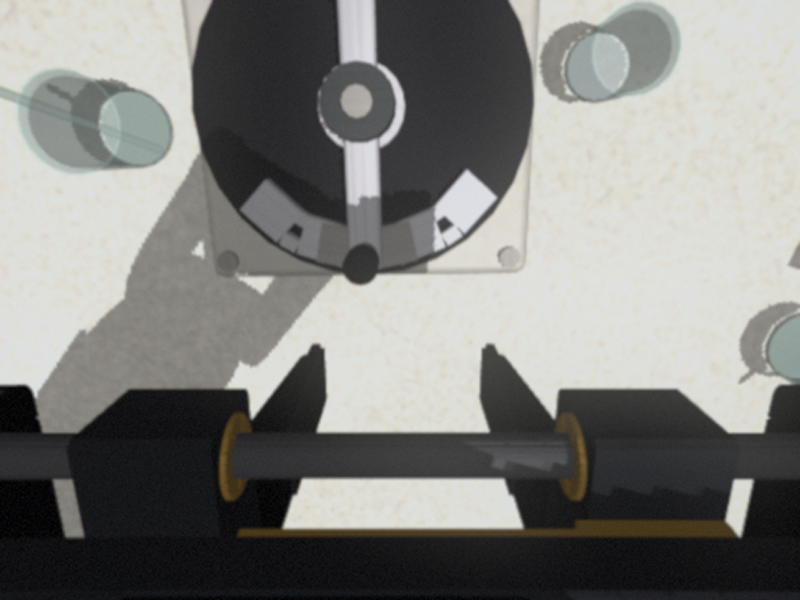

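The view shows the pivot at (357,101), the knob at (360,264) and the two station holes at (295,232) and (445,224). The knob has to go right (-y) to the hole at (445,224).

```bash
python3 - <<'E'
from h import *
P=np.load("w.npy");I=np.load("wi.npy")
g=I[...,1].astype(int)
np.set_printoptions(linewidth=250,precision=4,suppress=True)
def at(x,y): # 800-px coords
    v,u=int(y*.64),int(x*.64);return P[v,u]
piv=at(357,101);m=(np.hypot(P[...,0]-piv[0],P[...,1]-piv[1])<.03)&(P[...,2]>piv[2]-.004);print("pivot top",P[m].mean(0),m.sum(),piv)
k=(np.hypot(P[...,0]-.462,P[...,1]+.029)<.025)&(P[...,2]>.11)&(P[...,2]<.13);kc=P[k].mean(0);print("knob",kc,k.sum(), P[k].min(0),P[k].max(0))
for n,(x,y) in dict(R=(445,224),L=(295,232)).items():
    print(n,at(x,y)); 
print(g[130:160,270:310]);print((P[130:160,270:310,2]*1000).astype(int)[::3])
big=cv2.resize(I[105:175,150:330],None,fx=4,fy=4,interpolation=cv2.INTER_CUBIC);cv2.imwrite("pics/w2.png",big[...,::-1])
E
```

```text
pivot top [ 0.5583 -0.0023  0.0927] 350 [ 0.5582 -0.0029  0.0937]
knob [ 0.4631 -0.0318  0.1165] 404 [ 0.4518 -0.0428  0.1104] [ 0.4731 -0.0209  0.1188]
R [ 0.4958 -0.0832  0.0416]
L [0.4583 0.0244 0.0422]
[[ 44  50  47 ... 222 222 223]
 [ 45  47  49 ... 223 222 224]
 [ 47  50  53 ... 222 222 222]
 ...
 [124 124 126 ... 221 220 219]
 [125 128 127 ... 220 220 220]
 [126 127 127 ... 220 220 220]]
[[ 41  40  41  42  39  40  41  41  43  51  53  52  51  52  52  53  53  53  51  51  52  53  52  50  53  51  52  52  53  53  52  53  54  53  52  52  52  52  52  52]
 [ 40  41  41  41  43  49  51  52  52  52  54  52  52  53  52  51  51  54  53 421  51  53  52  53  50  51  51  53  52  52  52  52  52  51  52  50  50  51  54  52]
 [ 52  53 421  50  53  52  53  52  52  50  52  52  53  51  53  54  51  53  53  52  53  52  52  52  52  52  51  53  53  53  53  52  53  52  53  51  53  52  53  40]
 [ 52  53  51  52  52  52  53  53  52  52  53  52  52  41  39  53  53  53  51  52  52  52  53  52  53  51  52  52  53  52  53  53  52  52  53  52  51  39  41  41]
 [ 53  52  53  52  52  53  52  53  52  41  39  41 
[... 228 characters left out ...]
53  53  53  40  41  40  40  42  40  35  36  36]
 [ 53  51  52  52  52  53  52  53  53  52  51  41  41  46  49  52  53  52  51  53  51  52  52  52  41  40  53  52  41  41  41  41  40  41  35  34  34  35  35  34]
 [ 53  53  52  52  53  54  52  53  52  53  52  53  50  51  51  51  52  51  52  51  52  53  51  51  52  41  41  41  41  41  40  35  35  34  35  35  33  35  35  35]
 [ 51  52  52  52  53  51  51  52  53  52  52  52  52  52  52  52  51  52  51  53  51  39  41  41  40  42  41  36  35  36  34  33  34  36  35  33  34  34  36  35]
 [ 53  52  51  53  52  51  52  52  52  52  51  51  52  52  52  41  41  40  41  41  41  40  40  35  35  35  35  33  35  34  35  33  34  35  35  35  34  35  34  35]]
```

View pics/w2.png

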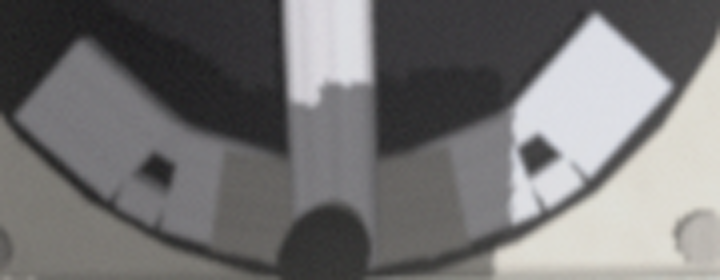

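```bash
python3 - <<'E'
from h import *
P=np.load("w.npy");I=np.load("wi.npy");s=sensors.sense()
p=vision.capture("wrist")
T=R.from_rotvec(s["tool_rot"]).as_matrix();C=T@np.array(p["mount"])[:3,3]+s["tool_pos"]
d=P-C; t=(.052-C[2])/d[...,2]; Q=C+d*t[...,None]
piv=np.array([.5583,-.0023])
kn=np.array([.4631,-.0318])-piv;a0=np.arctan2(*kn[::-1])
for u0,u1,v0,v1 in[(277,295,134,152),(180,198,138,157)]:
    q=Q[v0:v1,u0:u1].reshape(-1,3);z=P[v0:v1,u0:u1,2].ravel();g=I[v0:v1,u0:u1,1].ravel()
    print(np.array2string((P[v0:v1,u0:u1,2]*1000).astype(int)))
    e=q[:,:2]-piv;r=np.hypot(*e.T);a=np.angle(np.exp(1j*(np.arctan2(e[:,1],e[:,0])-a0)))
    for n,m in[("z",(z<.049)&(z>.03)&(r<.108)),("dark",(g<90)&(r<.108))]:
        print(n,m.sum(),"r",r[m].mean(),r[m].min(),r[m].max(),"a",a[m].mean(),a[m].min(),a[m].max())
print("cam",C,"knob yaw",a0)
cmd([.4631,-.0318,.15],a0+np.pi/2)
E
```

```text
[[50 52 52 53 53 53 52 52 52 53 51 52 52 51 53 52 54 52]
 [51 51 51 52 52 53 52 51 52 52 52 52 52 51 52 53 52 52]
 [52 52 50 52 52 53 51 53 54 51 53 53 52 53 52 52 52 52]
 [52 51 51 50 53 51 52 53 52 51 51 52 52 51 51 51 53 51]
 [51 50 53 51 53 50 52 52 52 53 51 53 51 51 52 51 53 52]
 [53 52 52 53 52 52 41 39 53 53 53 51 52 52 52 53 52 53]
 [52 52 51 52 42 40 40 40 41 41 52 53 53 51 53 51 52 53]
 [52 52 52 41 40 40 41 40 41 43 40 52 53 52 51 51 52 52]
 [53 52 41 39 41 40 40 40 41 41 40 39 52 52 53 52 53 52]
 [52 52 42 40 42 40 40 41 41 41 40 41 41 52 52 53 51 52]
 [52 53 52 41 41 40 39 42 41 40 41 43 46 51 51 50 51 51]
 [52 52 52 40 41 42 41 39 42 42 46 49 52 51 51 51 52 53]
 [54 51 53 40 40 40 41 39 42 48 50 53 51 50 52 52 52 52]
 [53 53 52 53 41 41 40 43 48 51 51 52 52 52 51 51 41 52]
 [53 53 52 51 41 41 46 49 52 53 52 51 53 51 52 52 52 41]
 [52 51 55 52 53 48 51 52 52 51 53 52 52 53 51 53 53 52]
 [51 52 52 50 52 52 52 52 53 53 52 52 51 52 53 50 51 53]
 [53 52 53 52 53 50 51 51 51 52 51 52 51 52 53 51 51 52]]
z 71 r 0.10086774494823829 0.09579238525481303 0.10506995154086092 a 0.60
[... 1300 characters left out ...]
 51]
 [ 51  51  52  51  52  53  51  52  52  50  49  46  52  52  51  52  52  53]
 [ 51  52  52  51 421  51  51  52  51  52  51  50  53 421  52  52  51  53]
 [ 52  51  51  52  51  53  50  51  51  51  52  52  52  52  52  52  51  52]
 [ 52  51  52  51  50  50  52  52  52  52  51  53  52  52  54  52  53  51]]
z 67 r 0.10073875933169987 0.09583072560915878 0.10497062683797542 a -0.5449831813123688 -0.5980535345957041 -0.49516689797500063
dark 64 r 0.10002955812131176 0.09525303721896103 0.10423546393471018 a -0.5434304133538064 -0.5938922778651119 -0.49516689797500063
cam [ 0.53573146 -0.04188112  0.42156091] knob yaw -2.8411019866615583
xyz [-0.1489 -0.0565  0.5032] rxyz [ 0.0001 -0.0001 -0.0136]
```

Request:
jog_arm([
  {"rx":0,"ry":0,"rz":-0.0136,"x":-0.149,"y":-0.055,"z":0.25,"gripper":0.6},
  {"rx":0,"ry":0,"rz":-0.0136,"x":-0.149,"y":-0.055,"z":0.4,"gripper":0.6},
  {"rx":0,"ry":0,"rz":-0.0136,"x":-0.149,"y":-0.055,"z":0.55,"gripper":0.6},
  {"rx":0,"ry":0,"rz":-0.0136,"x":-0.149,"y":-0.055,"z":0.7,"gripper":0.6},
  {"rx":0,"ry":0,"rz":-0.0136,"x":-0.149,"y":-0.055,"z":0.8,"gripper":0.6},
  {"rx":0,"ry":0,"rz":-0.0136,"x":-0.149,"y":-0.055,"z":0.8,"gripper":0.6},
])

```text
clock: 2.9
tool_pos: [0.4619, -0.0318, 0.0887]
tool_rot: [2.527, -1.863, -0.006]
wrist_force: [0.1, -0.4, -0.5]
finger_gap: 0.597
```

```bash
python3 - <<'E'
from h import *
s=sensors.sense();print(s["clock"],s["tool_pos"],s["wrist_force"]);cmd([.4625,-.0318,.09],-1.27)
p=vision.capture("wrist")
cv2.imwrite("pics/w3.png",cv2.resize(p["pixels"][...,::-1],(800,600)))
print([d["xyz"] for d in vision.recognise(p,"knob")])
E
```

```text
2.9 [ 0.46187661 -0.03177534  0.08872692] [ 0.06001576 -0.40636179 -0.50150863]
xyz [ 0.001  -0.0029 -0.0064] rxyz [ 0.0023  0.0012 -0.0005]
[[0.4695, -0.028, 0.1185], [0.5291, -0.0132, 0.0439]]
```

View pics/w3.png

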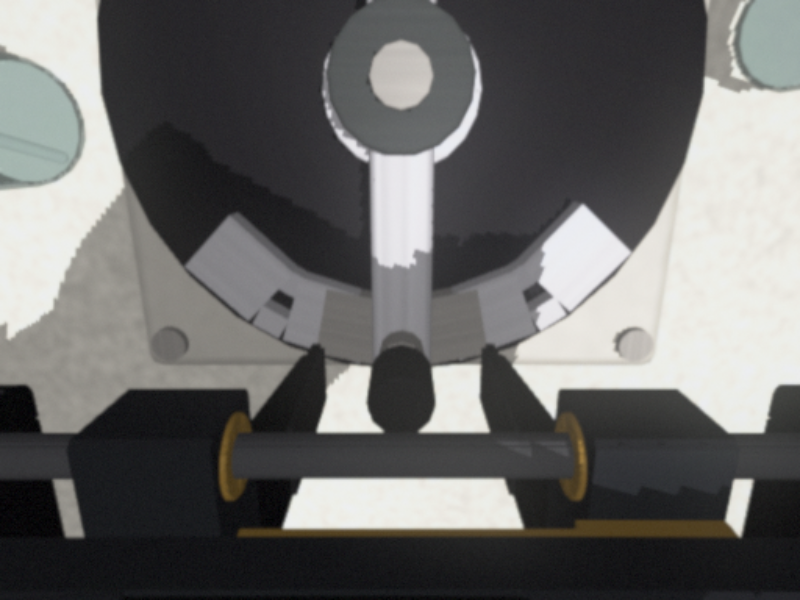

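The knob at (401,390) is centred between the fingertips (320 and 490). I'll grip and lift 12 mm.

Request:
jog_arm([
  {"rx":0,"ry":0,"rz":0,"x":0,"y":0,"z":0,"gripper":0.18},
  {"rx":0,"ry":0,"rz":0,"x":0,"y":0,"z":0,"gripper":0.18},
  {"rx":0,"ry":0,"rz":0,"x":0,"y":0,"z":0,"gripper":0.18},
  {"rx":0,"ry":0,"rz":0,"x":0,"y":0,"z":0,"gripper":0.18},
  {"rx":0,"ry":0,"rz":0,"x":0,"y":0,"z":0,"gripper":0.18},
], grip_force=25)

```text
clock: 3.5
tool_pos: [0.4631, -0.0309, 0.0909]
tool_rot: [-2.53, 1.862, -0.001]
wrist_force: [-1.4, -0.3, 0.1]
finger_gap: 0.236
```

Request:
jog_arm([
  {"rx":0,"ry":0,"rz":0,"x":0,"y":0,"z":-0.015,"gripper":0.18},
  {"rx":0,"ry":0,"rz":0,"x":0,"y":0,"z":-0.03,"gripper":0.18},
  {"rx":0,"ry":0,"rz":0,"x":0,"y":0,"z":-0.045,"gripper":0.18},
  {"rx":0,"ry":0,"rz":0,"x":0,"y":0,"z":-0.058,"gripper":0.18},
  {"rx":0,"ry":0,"rz":0,"x":0,"y":0,"z":-0.058,"gripper":0.18},
  {"rx":0,"ry":0,"rz":0,"x":0,"y":0,"z":-0.058,"gripper":0.18},
])

```text
clock: 4.1
tool_pos: [0.463, -0.0309, 0.1022]
tool_rot: [2.53, -1.862, 0.0]
wrist_force: [1.5, 0.3, -6.2]
finger_gap: 0.225
```

Request:
jog_arm([
  {"rx":0,"ry":0,"rz":-0.0255,"x":0.02,"y":-0.0004,"z":0,"gripper":0.18},
  {"rx":0,"ry":0,"rz":-0.051,"x":0.04,"y":-0.0016,"z":0,"gripper":0.18},
  {"rx":0,"ry":0,"rz":-0.0764,"x":0.0596,"y":-0.0036,"z":0,"gripper":0.18},
  {"rx":0,"ry":0,"rz":-0.102,"x":0.0793,"y":-0.0064,"z":0,"gripper":0.18},
  {"rx":0,"ry":0,"rz":-0.127,"x":0.0988,"y":-0.01,"z":0,"gripper":0.18},
  {"rx":0,"ry":0,"rz":-0.159,"x":0.123,"y":-0.0155,"z":0,"gripper":0.18},
  {"rx":0,"ry":0,"rz":-0.191,"x":0.147,"y":-0.0222,"z":0,"gripper":0.18},
  {"rx":0,"ry":0,"rz":-0.191,"x":0.147,"y":-0.0222,"z":0,"gripper":0.18},
])

```text
clock: 4.9
tool_pos: [0.4762, -0.058, 0.102]
tool_rot: [2.78, -1.463, -0.0]
wrist_force: [1.7, 0.5, -6.7]
finger_gap: 0.224
```

Request:
jog_arm([
  {"rx":0,"ry":0,"rz":-0.0255,"x":0.02,"y":-0.0004,"z":0,"gripper":0.18},
  {"rx":0,"ry":0,"rz":-0.051,"x":0.04,"y":-0.0016,"z":0,"gripper":0.18},
  {"rx":0,"ry":0,"rz":-0.0764,"x":0.0596,"y":-0.0036,"z":0,"gripper":0.18},
  {"rx":0,"ry":0,"rz":-0.102,"x":0.0793,"y":-0.0064,"z":0,"gripper":0.18},
  {"rx":0,"ry":0,"rz":-0.127,"x":0.0988,"y":-0.01,"z":0,"gripper":0.18},
  {"rx":0,"ry":0,"rz":-0.146,"x":0.1132,"y":-0.0131,"z":0,"gripper":0.18},
  {"rx":0,"ry":0,"rz":-0.146,"x":0.1132,"y":-0.0131,"z":0,"gripper":0.18},
  {"rx":0,"ry":0,"rz":-0.146,"x":0.1132,"y":-0.0131,"z":0,"gripper":0.18},
])

```text
clock: 5.7
tool_pos: [0.4909, -0.0748, 0.1021]
tool_rot: [2.928, -1.138, -0.0]
wrist_force: [1.5, 1.2, -4.9]
finger_gap: 0.23
```

```bash
python3 - <<'E'
from h import *
s=sensors.sense();e=s["tool_pos"][:2]-[.5583,-.0023];print(s["tool_pos"],s["wrist_force"],np.hypot(*e),np.arctan2(*-e[::-1])-.2915)
p=vision.capture("wrist")
cv2.imwrite("pics/w4.png",cv2.resize(p["pixels"][...,::-1],(800,600)))
E
```

```text
[ 0.49088967 -0.07475774  0.10208639] [ 1.52594871  1.1829946  -4.92957001] 0.09896604055129445 0.5299694595121351
```

View pics/w4.png

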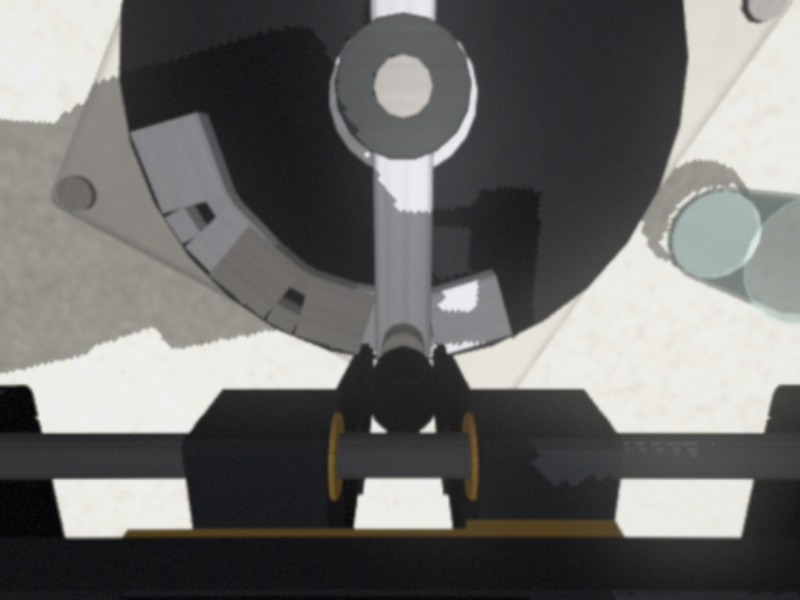

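Request:
jog_arm([
  {"rx":0,"ry":0,"rz":0,"x":0,"y":0,"z":0.01,"gripper":0.18},
  {"rx":0,"ry":0,"rz":0,"x":0,"y":0,"z":0.018,"gripper":0.18},
  {"rx":0,"ry":0,"rz":0,"x":0,"y":0,"z":0.018,"gripper":0.27},
  {"rx":0,"ry":0,"rz":0,"x":0,"y":0,"z":0.018,"gripper":0.27},
  {"rx":0,"ry":0,"rz":0,"x":0,"y":0,"z":0.018,"gripper":0.27},
])

```text
clock: 6.25
tool_pos: [0.4911, -0.075, 0.0989]
tool_rot: [2.929, -1.136, 0.001]
wrist_force: [-0.4, 0.5, 0.8]
finger_gap: 0.272
```

Request:
jog_arm([
  {"rx":0,"ry":0,"rz":-0.005,"x":0.004,"y":0,"z":0,"gripper":0.27},
  {"rx":0,"ry":0,"rz":-0.01,"x":0.008,"y":0,"z":0,"gripper":0.27},
  {"rx":0,"ry":0,"rz":-0.015,"x":0.012,"y":-0.0002,"z":0,"gripper":0.27},
  {"rx":0,"ry":0,"rz":-0.02,"x":0.016,"y":-0.0003,"z":0,"gripper":0.27},
  {"rx":0,"ry":0,"rz":-0.025,"x":0.02,"y":-0.0004,"z":0,"gripper":0.27},
])

```text
clock: 6.75
tool_pos: [0.4937, -0.0773, 0.0986]
tool_rot: [-2.951, 1.077, 0.001]
wrist_force: [-3.4, 3.8, 1.4]
finger_gap: 0.269
```

```bash
cat > st.py <<'E'
from h import *
s=sensors.sense();p=vision.capture("wrist");P=pts(p,s)
q=vision.recognise(p,"knob");e=s["tool_pos"][:2]-[.5583,-.0023]
a=np.arctan2(*-e[::-1]);t=np.array([np.sin(a),-np.cos(a)])
m=(np.hypot(P[...,0]-s["tool_pos"][0],P[...,1]-s["tool_pos"][1])<.006)&(P[...,2]>.1)&(P[...,2]<.14)
k=vision.cut_out(p,"knob");km=k[0]["pixels"] if k else np.zeros((384,512),bool)
kt=P[km&(P[...,2]>.1)]
print(s["clock"],"ang",a-.2915,"Ftan",s["wrist_force"][:2]@t,"F",s["wrist_force"],"top z",np.median(P[m][:,2]),m.sum(),
 "cutout zp90",np.percentile(kt[:,2],90) if len(kt) else None,"tan off",np.round((np.percentile(kt[:,:2]@t,[2,98])-s["tool_pos"][:2]@t)*1000,1) if len(kt) else None)
E
python3 st.py
```

```text
6.75 ang 0.568871024620988 Ftan -5.052539572371183 F [-3.42964919  3.7607175   1.42450081] top z 0.12383679206356378 406 cutout zp90 0.12427170240164533 tan off [-11.6   8.3]
```

Request:
jog_arm([
  {"rx":0,"ry":0,"rz":-0.005,"x":0.004,"y":0,"z":0,"gripper":0.27},
  {"rx":0,"ry":0,"rz":-0.01,"x":0.008,"y":0,"z":0,"gripper":0.27},
  {"rx":0,"ry":0,"rz":-0.015,"x":0.012,"y":-0.0002,"z":0,"gripper":0.27},
  {"rx":0,"ry":0,"rz":-0.02,"x":0.016,"y":-0.0003,"z":0,"gripper":0.27},
])

```text
clock: 7.3
tool_pos: [0.4965, -0.0796, 0.0985]
tool_rot: [2.968, -1.03, -0.0]
wrist_force: [-1.3, 1.2, -1.4]
finger_gap: 0.27
```

```bash
python3 st.py
```

```text
7.3 ang 0.6044445880937608 Ftan -1.7635649055291236 F [-1.29054914  1.20987032 -1.38856986] top z 0.12313243511116553 399 cutout zp90 0.12367635149158226 tan off [-11.6   8.3]
```

Request:
jog_arm([
  {"rx":0,"ry":0,"rz":-0.004,"x":0.003,"y":0,"z":0,"gripper":0.27},
  {"rx":0,"ry":0,"rz":-0.008,"x":0.006,"y":0,"z":0,"gripper":0.27},
])

```text
clock: 7.65
tool_pos: [0.4973, -0.0802, 0.0986]
tool_rot: [2.974, -1.012, -0.0]
wrist_force: [-2.4, 2.4, -1.7]
finger_gap: 0.269
```

```bash
python3 st.py
```

```text
7.65 ang 0.6154338603442114 Ftan -3.3914094440338376 F [-2.41145731  2.42160005 -1.73285577] top z 0.1228798157292237 400 cutout zp90 0.12347116802732701 tan off [-11.6   8.1]
```

Request:
jog_arm([
  {"rx":0,"ry":0,"rz":-0.004,"x":0.003,"y":0,"z":0,"gripper":0.27},
  {"rx":0,"ry":0,"rz":-0.008,"x":0.006,"y":0,"z":0,"gripper":0.27},
])

```text
clock: 8.0
tool_pos: [0.4986, -0.0811, 0.0988]
tool_rot: [-2.98, 0.993, -0.001]
wrist_force: [0.1, 1.3, -0.4]
finger_gap: 0.271
```

```bash
python3 st.py
```

```text
8.0 ang 0.6308301339213672 Ftan -0.6861631487342421 F [ 0.10902066  1.27996534 -0.39614142] top z 0.11711567471834822 369 cutout zp90 0.11758028065713852 tan off [-11.6   8.4]
```

The knob dropped about 6 mm, so I'll centre the fingers to unload it and re-measure.

Request:
jog_arm([
  {"rx":0,"ry":0,"rz":0,"x":-0.004,"y":0,"z":0,"gripper":0.27},
  {"rx":0,"ry":0,"rz":0,"x":-0.008,"y":0,"z":0,"gripper":0.3},
  {"rx":0,"ry":0,"rz":0,"x":-0.008,"y":0,"z":0,"gripper":0.32},
])

```text
clock: 8.45
tool_pos: [0.497, -0.08, 0.0986]
tool_rot: [2.98, -0.994, 0.0]
wrist_force: [0.8, 0.3, 0.4]
finger_gap: 0.308
```

```bash
python3 st.py
```

```text
8.45 ang 0.611816081551405 Ftan 0.38214595696543857 F [0.75691102 0.34299951 0.44939284] top z 0.1170640968025945 377 cutout zp90 None tan off None
```

Request:
jog_arm([
  {"rx":0,"ry":0,"rz":0,"x":0,"y":0,"z":0,"gripper":0.6},
  {"rx":0,"ry":0,"rz":0,"x":0,"y":0,"z":0,"gripper":0.6},
  {"rx":0,"ry":0,"rz":0,"x":0,"y":0,"z":-0.1,"gripper":0.6},
  {"rx":0,"ry":0,"rz":0,"x":0,"y":0,"z":-0.3,"gripper":0.6},
  {"rx":0,"ry":0,"rz":0,"x":0,"y":0,"z":-0.5,"gripper":0.6},
  {"rx":0,"ry":0,"rz":0,"x":0,"y":0,"z":-0.76,"gripper":0.6},
  {"rx":0,"ry":0,"rz":0,"x":0,"y":0,"z":-0.76,"gripper":0.6},
  {"rx":0,"ry":0,"rz":0,"x":0,"y":0,"z":-0.76,"gripper":0.6},
])

```text
clock: 9.4
tool_pos: [0.4973, -0.0801, 0.2514]
tool_rot: [2.98, -0.994, 0.004]
wrist_force: [0.1, 0.3, -1.0]
finger_gap: 0.599
```

```bash
python3 - <<'E'
from h import *
s=sensors.sense();p=vision.capture("wrist");P=pts(p,s);W=np.load("w.npy")
print(s["clock"],s["tool_pos"])
q=vision.recognise(p,"knob");print([(d["xyz"],d["conf"]) for d in q])
def k(P,c):
    c=np.array(c)
    for _ in range(3):
        m=(np.hypot(P[...,0]-c[0],P[...,1]-c[1])<.02)&(P[...,2]>.108)&(P[...,2]<.14)
        top=m&(P[...,2]>np.percentile(P[m][:,2],60)-.002); c=P[top][:,:2].mean(0)
    b=lambda x0,y0,r:(np.hypot(P[...,0]-x0,P[...,1]-y0)<r)
    mm=b(*c,.006)
    hub=b(.5583,-.0023,.02)&(P[...,2]>.085)
    e=c-[.5583,-.0023];a=np.arctan2(*-e[::-1])
    mid=np.array([.5583,-.0023])+.06*e/np.hypot(*e); bar=b(*mid,.006)
    print("knob",c,"top",np.median(P[mm][:,2]),"hub",np.median(P[hub][:,2]),"bar",np.median(P[bar][:,2]),"ang",a)
k(W,[.4625,-.0318]);k(P,[.4965,-.0805])
cv2.imwrite("pics/w5.png",cv2.resize(p["pixels"][...,::-1],(800,600)))
E
```

```text
9.4 [ 0.49725544 -0.08007669  0.25144022]
[([0.4975, -0.0785, 0.1181], 0.87)]
knob [ 0.46247227 -0.03177434] top 0.29678625548971344 hub 0.08702063937218263 bar 0.06992288600785779 ang 0.29839294929836174
knob [ 0.49680527 -0.08104311] top 0.11709794546273439 hub 0.08707629269693956 bar 0.06999417354652226 ang 0.9077773096482512
```

View pics/w5.png

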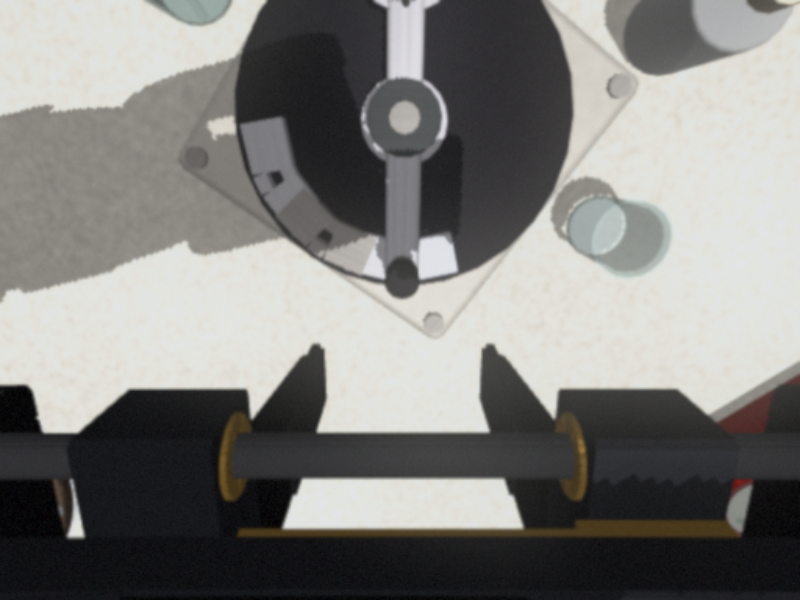

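The picture shows the arm over the measuring hole, with the knob at (402,277) and the fingers clear. The home reference value picked up the gripper, so I'll recompute it.

```bash
python3 - <<'E'
from h import *
P=np.load("w.npy");m=(np.hypot(P[...,0]-.4625,P[...,1]+.0318)<.008)&(P[...,2]<.14)&(P[...,2]>.1);print("home ref",np.median(P[m][:,2]),m.sum())
p=vision.capture("top");P2=pts(p);P0=np.load("top.npy");save(p,"top2")
for q in["photometer","wash_bottle_mid","sample"]:print(q,[np.round(d["xyz"],3) for d in vision.recognise(p,q)[:1]])
E
```

```text
home ref 0.11695339433137317 208
photometer [array([0.67 , 0.151, 0.125])]
wash_bottle_mid [array([ 0.736, -0.063,  0.105])]
sample [array([0.595, 0.05 , 0.084])]
```

View pics/top2.png

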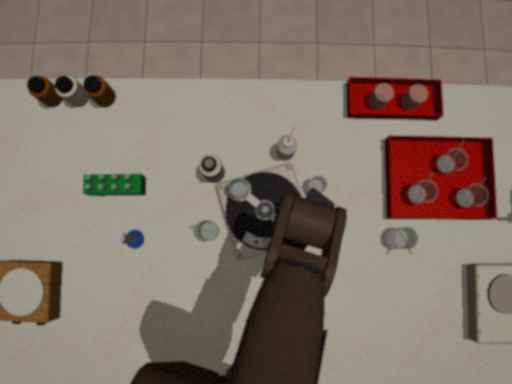

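The sample at (238,188) now stands beside the photometer at (210,167), and the other items haven't moved. The knob height is 117.1 mm against a home reference of 117.0 mm, so the pin is fully home.

```bash
python3 -c "
from workcell import arm;print(arm.sign_off())"
```

```text
the job is handed in; nothing more can be done
None
```

The sample beaker is now at the measuring station on the photometer's side, and the pin has sprung fully home there. I handed the job in at about 9.5 s on the robot clock.

I gripped the knob, pulled the pin up about 11 mm and swung the arm counter-clockwise to about 0.53 rad. Then I lowered the pin onto the track, loosened the grip, and nudged the arm forward in small steps with about 5 N at most. The pin dropped into the hole at about 0.61 rad. I stopped pushing, opened the fingers and moved clear.

**Last checks:**
- **Pin height:** the knob top reads 117.1 mm, against 117.0 mm when it was home in the loading hole and about 123 mm while on the track.
- **Arm angle:** it turned 0.61 rad, matching the hole position of 0.607 rad measured beforehand by camera.
- **Surroundings:** the last top picture shows the other glassware and equipment unmoved, except where the robot arm hides part of the stand area. The networks' photometer and wash bottle readings shifted by 4 mm or less, about their normal error.
- **Failed reading:** the first home-height reference was wrong because it picked up the gripper. I recomputed it correctly, and no other checks disagreed.

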